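# Reset a tripped bench power unit through its finger well

## Robot

A 6-joint arm with a two-finger parallel gripper is mounted at the origin on the work surface. World frame = base frame: x ahead of the robot, y to its left, z up, the work surface at z = 0. Lengths are in m, angles in rad, forces in N, time in s.
With the tool pointing down it reaches from about 0.3 to 0.775 m from the base axis. Payload 14.6 kg.
Tool frame: the origin (TCP) lies midway between the tips of the shut fingers; the grasp point (between the pads) lies 19 mm behind it (ctrl.grip_depth is the distance from the TCP to the grasp point, in m); z points along the fingers, x is the direction in which the jaws open and shut, and the axes are right-handed (so a half turn about z gives the same grasp; the last joint's range is limited). The gripper opens to 94 mm and grips with 3 to 60 N. Pads are 16 mm wide; open, the fingers measure 119 mm over their backs; the gripper's body (75 mm by 177 mm) begins 78 mm behind the grasp point.
Start: joints at [-1.402, 0.3, 1.521, -0, 1.321, -0.067], TCP at [0.128, -0.535, 0.205] pointing down, gripper open.
Joint ranges: [-3.03, 3.03], [-0.79, 2.21], [0.23, 2.52], [-1.04, 4.18], [0, 3.07], [-2.55, 2.55]. Speed limits (rad/s): [2.22, 2.22, 2.57, 3.14, 3.14, 3.14].

## Interface

Orientations are given as [roll, pitch, yaw] about the fixed x, y, z axes, in that order (R = Rz(yaw) Ry(pitch) Rx(roll)).
In Python, from station import ctrl gives the robot as it stands.
- The arm moves only by the tool play_rows, never from a script. Its argument "steps" is a list that holds one entry, the list of rows, each a list of 7 numbers: the shift along the tool's x, y, z in cm, then the turn, a rotation vector about the tool's x, y, z in rad, then the opening, from 0 (shut) to 1 (fully open). In form: [[[x, y, z, ax, ay, az, hand], ...]]. A call has 1 to 20 rows; each row is the pose to reach, as a shift and turn from the pose measured when the call began, along the tool's axes at that moment; what a row does not reach only later rows make up. A row lasts 1/12 s, in which the tool goes at most 41.7 mm and 7.16 degrees, less where a joint would pass 70% of its speed; a pose out of reach is approached as far as the arm can. A call with a gripper value outside its range is refused whole. The fingers move at their own pace and stop on an object; "force" is the grip in N (left out, the last holds). Time passes only in rows, so rows that repeat a pose let the fingers close. It gives the time, the measured TCP pose, the force and the opening at its end, in the units of the state.
- ctrl.get_obs(): the state, without advancing time (a new reading comes with each control period).
- ctrl.camera(name): name is "side" or "top" or "wrist"; returns a dict with "frame" (384x512x3 uint8, blue, green, red), "fovy" (degrees; the focal length in pixels is half the picture's height over the tangent of half this angle, whatever the lens; pixels are square), "cx", "cy" (the principal point, pixels), "world_to_cam" (4x4, takes a point from world to camera coordinates). Camera axes: x right, y up, looking along -z (the intrinsics and any distortion apply to the point x, -y, -z); pixel columns grow to the right and rows downward; lengths in m; the calibration is good to about 2 mm. A picture is of the moment at which its call begins. There is no depth.
- ctrl.hand_in(): hands the job in, once; it reports no verdict.
The state is a dict: "time_s": time; "qpos": joint angles; "joint_vel": joint speeds; "tau": joint torques, N m; "ee_pos": TCP position; "eef_rot": TCP orientation; "force": force on the tool from outside, world axes, zero at the start; "moment": the same for the moment, N m; "grip_width": finger opening in m.
Only numpy, scipy, OpenCV 4.12 (cv2) and the standard library are available. Lean on these libraries where they do the work, as an engineer would, in place of code of your own. Each camera call takes 0.05 s, during which the arm holds its last target. There are 200 camera calls.

## Task

The power unit with the round finger well has tripped, and someone has left the parts dish standing over that well. With the fingertips gently push the dish along the top of the unit until it is clear of the well, without gripping or lifting it, and leave it flat on that unit; then reach down into the round well, press the sunken reset key all the way down, hold it there for at least half a second and let it come back up. Leave the key in the square well of the other unit alone, and do not disturb the flux bottle, the solder spool or the screwdriver.

Things in the scene. Friction and masses are not known exactly. Their poses are not given: they have to be found in the camera images.
- unit: the tripped power unit: flat grey metal case 260 (x) x 170 (y) x 60 mm high, fixed to the bench, flat top at 60 mm above the bench, the one with the ROUND well. Origin: centre of its underside. x runs along its length away from the robot, y across it. The two units stand side by side 260 to 420 mm apart (centres) and may be swapped, so either may be on the left
- unit_well (a point): centre of the mouth of the round well, level with the flat top of the unit, 45 mm from the unit's centre towards the robot (-x of the unit). The well is 52 mm in diameter with straight walls, 30 mm deep, and is flush with the top (no rim). Its axis is vertical. At the start it is covered, wholly or mostly, by the dish
- reset_key (a joint): how far the reset key is pressed in m: 0 up, 0.006 fully down. Spring return: about 2 N starts it, about 4 N holds it fully down against a hard stop
- reset_key_top (a point): centre of the reset key's flat top: a white round key 24 mm in diameter in the middle of the round well; unpressed its top is 20 mm below the mouth, pressed fully down 26 mm below
- dish_center (a point): centre (half-way up, 11 mm over its flat underside) of the round open steel parts dish: 72 mm outside diameter, 22 mm high, 3 mm wall, 0.1 to 0.2 kg, loose; 1 to 3 N slides it on the unit's top. Starts within 29 mm of the well's centre; clear of the well once its centre is over 62 mm from it in plan. Most room is towards the unit's far end (+x), where the top runs to 175 mm past the well's centre
- other_unit: the other power unit, same grey case and size, but with a SQUARE well 48 x 48 mm (at the same place, 45 mm from its centre towards the robot), uncovered; to be left alone. Fixed. Origin: centre of its underside
- off_key (a joint): how far the square 22 mm key in the square well of the other unit is pressed in m: 0 up; must not be pressed
- flux_center (a point): centre of the small amber flux bottle, 34 mm in diameter, 75 mm high, standing loose on the far half of the other unit; bystander
- spool_center (a point): centre of the aluminium solder spool, 56 mm in diameter, 40 mm high, standing loose on the bench at the left; bystander
- driver: screwdriver, 170 mm long, lying loose on the bench at the right, roughly along x; bystander
Things that resemble listed ones, but are neither listed nor needed, are in the scene too. There is more than one size of the part that bears dish_center; the job needs the middle-sized.

How it is judged:
On the way, in this order (a step that is already met when the one before it is completed fails the run):
1. the dish has been pushed clear of the round well (horizontal distance between dish_center and unit_well above 0.06 m), for 0.2 s.
2. the reset key is held fully down by the fingers (value of joint reset_key above 0.005 m and contact force between the fingers and reset_key above 0.5 N), for 0.5 s.
At the end, for the whole second after the job is handed in: Reset key held down over 5 of 6 mm for 0.5 s after the dish was clear, now up (under 1 mm); dish flat and still on the same unit, over 60 mm in plan from the well's centre; off key up; bottle and spool within 15 mm, screwdriver within 20 mm of their starts (value of joint each of reset_key, off_key below 0.001 m and horizontal distance between dish_center and unit_well above 0.06 m and height (world z) of dish_center between 0.068 and 0.074 m and angle between dish_center's own z axis and vertical below 0.06 rad and x of dish_center in the frame of unit between -0.13 and 0.13 m and y of dish_center in the frame of unit between -0.085 and 0.085 m and linear speed of dish below 0.02 m/s and distance of each of flux_center, spool_center from where it was at the start of the episode below 0.015 m and distance of driver from where it was at the start of the episode below 0.02 m); the robot touches nothing.
It fails at once if the dish is lifted off the top of the unit (by more than 8 mm) instead of pushed (height (world z) of dish_center above 0.079 m).
It fails at once if the dish is tipped up or falls off the unit (angle between dish_center's own z axis and vertical above 0.3 rad or height (world z) of dish_center below 0.055 m).
It fails at once if the dish is gripped, or pushed with more than 25 N (contact force between the fingers and dish above 25 N).
It fails at once if the off key in the square well is pressed (value of joint off_key above 0.002 m).
It fails at once if the flux bottle, the solder spool or the screwdriver is disturbed (distance of any of flux_center, spool_center from where it was at the start of the episode above 0.015 m or distance of driver from where it was at the start of the episode above 0.02 m).
It also fails if it takes over 48 s, if anything falls off the work surface, if the arm or the gripper's body presses on something with over 40 N, if the wrist force passes 120 N, or if a joint passes its speed limit or range.

## Working session

There is one attempt and no reset: what is moved stays moved. The work goes in short steps, Python scripts to look and compute and a tool call to move; the robot and the scene stay as the last step left them, time stands still between calls to the robot, and variables do not carry over. Pictures are saved under pics/ and viewed, about 8 in all and at most 12, crops included, and the job is handed in when it is done.

Besides the shell and the picture viewer there is one more tool, called after ">>>" as name(argument=value, ...), one argument or row to a line, values as JSON. play_rows: Moves the arm, as the interface text tells. Its arguments: {"type":"object","properties":{"steps":{"type":"array"},"force":{"type":"number"}},"required":["steps"]}

```bash
mkdir -p pics; ls
cat > h.py <<'E'
import numpy as np, cv2
from station import ctrl
def cam(n):
    c=ctrl.camera(n); return c
def ray(c,u,v):
    f=c["frame"].shape[0]/2/np.tan(np.radians(c["fovy"])/2)
    d=np.array([(u-c["cx"])/f,-(v-c["cy"])/f,-1.0]); T=np.linalg.inv(np.array(c["world_to_cam"]))
    return T[:3,3],T[:3,:3]@d
def plane(c,u,v,z):
    o,d=ray(c,u,v); return o+d*(z-o[2])/d[2]
def proj(c,p):
    f=c["frame"].shape[0]/2/np.tan(np.radians(c["fovy"])/2)
    q=np.array(c["world_to_cam"])@np.append(p,1); return c["cx"]+f*q[0]/-q[2], c["cy"]-f*q[1]/-q[2]
E
python3 - <<'E'
from h import *
o=ctrl.get_obs(); print({k:np.round(v,3) for k,v in o.items()})
for n in("top","side"):
    c=cam(n); np.save(f"pics/{n}0.npy",c,allow_pickle=True); cv2.imwrite(f"pics/{n}0.png",c["frame"])
    print(n,{k:v for k,v in c.items() if k not in("frame",)})
a=[np.load(f"pics/{n}0.npy",allow_pickle=True).item()["frame"] for n in("top","side")]
cv2.imwrite("pics/both.png",cv2.resize(np.vstack(a),(512*1,768)) if 0 else np.hstack(a)[:, :])
E
```

```text
pics
{'time_s': np.float64(0.0), 'qpos': array([-1.402,  0.3  ,  1.522, -0.   ,  1.321, -0.067]), 'joint_vel': array([-0.   ,  0.   , -0.001, -0.001,  0.001, -0.002]), 'tau': array([-0.0000e+00, -5.3181e+01, -3.5274e+01,  7.1000e-02,  2.4000e-02,
       -0.0000e+00]), 'ee_pos': array([ 0.128, -0.535,  0.205]), 'eef_rot': array([-3.142e+00,  1.000e-03, -1.335e+00]), 'force': array([ 0.823, -0.134, -0.45 ]), 'moment': array([-0.038, -0.055, -0.01 ]), 'grip_width': np.float64(0.094)}
top {'fovy': 50.9166039730591, 'cx': 250.18621850747994, 'cy': 189.08692751981656, 'world_to_cam': array([[-0.0169857 , -0.99983831, -0.0059024 ,  0.01278799],
       [ 0.98993476, -0.01764641,  0.14041997, -0.61956863],
       [-0.14050142, -0.00345786,  0.99007444, -1.2827118 ],
       [ 0.        ,  0.        ,  0.        ,  1.        ]])}
side {'fovy': 53.11715383190099, 'cx': 254.97691255804602, 'cy': 194.12162020725836, 'world_to_cam': array([[-0.78633922, -0.61771713,  0.00980639,  0.48583035],
       [ 0.4509839 , -0.56309846,  0.69248368, -0.33865943],
       [-0.42223707,  0.5489496 ,  0.72136689, -0.79855379],
       [ 0.        ,  0.        ,  0.        ,  1.        ]])}
```

View pics/top0.png

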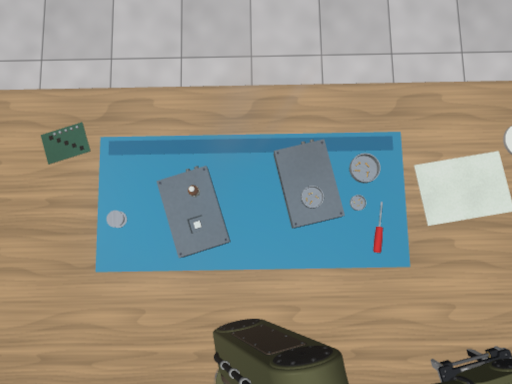

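View pics/side0.png

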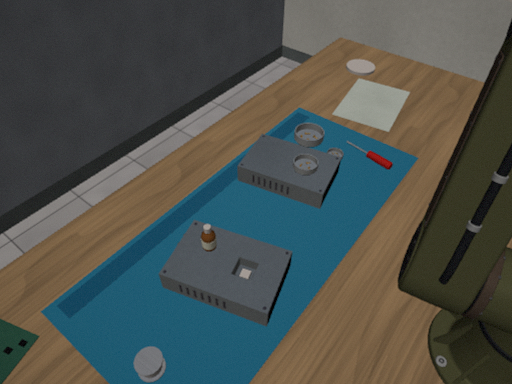

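Top view: the right unit (about 309,183) carries a dish at (312,197). The left unit has the square well at (197,225) and the flux bottle at (193,189).

Candidates for the dish:
- Large dish on the bench at (365,167): not this one.
- Small dish on the bench at (358,203): not this one.
- Middle dish on the right unit at (312,197): chosen.

The spool is at (117,219) and the driver at (379,230). I'll check the choice with one close crop and measure it.

Run:
```python
from h import *
c=np.load("pics/top0.npy",allow_pickle=True).item(); im=c["frame"]
hsv=cv2.cvtColor(im,cv2.COLOR_BGR2HSV)
m=((hsv[...,1]<80)).astype(np.uint8)*255
roi=np.zeros_like(m); roi[132:270,100:405]=255; m&=roi
m=cv2.morphologyEx(m,cv2.MORPH_OPEN,np.ones((3,3)))
for k in cv2.findContours(m,cv2.RETR_EXTERNAL,cv2.CHAIN_APPROX_NONE)[0]:
    if cv2.contourArea(k)<60: continue
    r=cv2.minAreaRect(k); print(cv2.contourArea(k),np.round(r[0],1),np.round(r[1],1))
    if cv2.contourArea(k)>2000:
        P=np.array([plane(c,u,v,.06) for u,v in cv2.boxPoints(r)]); print(np.round(P,3),"mean",P.mean(0).round(4),"sides",np.linalg.norm(P[1]-P[0]).round(3),np.linalg.norm(P[2]-P[1]).round(3))
    else: print(plane(c,*r[0],.02).round(3))
g=cv2.GaussianBlur(cv2.resize(im[130:240,265:395],None,fx=6,fy=6,interpolation=cv2.INTER_CUBIC),(0,0),1)
cv2.imwrite("pics/crop1.png",g)
for u,v in((312,197),(301,197),(323,197),(365,167),(358,203),(379,252),(382,203)): print((u,v),plane(c,u,v,.082 if u<330 else .02).round(3))
```

```text
253.5 [116.5 218.5] [17. 19.]
[0.532 0.448 0.02 ]
171.0 [357.5 202. ] [14. 15.]
[ 0.573 -0.354  0.02 ]
4102.0 [192.  210.3] [82.4 53.5]
[[0.657 0.314 0.06 ]
 [0.706 0.147 0.06 ]
 [0.449 0.07  0.06 ]
 [0.402 0.233 0.06 ]] mean [0.5536 0.1911 0.06  ] sides 0.174 0.269
659.5 [364.5 167.5] [29. 29.]
[ 0.69  -0.384  0.02 ]
4101.5 [308.1 182.1] [81.2 53.6]
[[ 0.749 -0.073  0.06 ]
 [ 0.79  -0.246  0.06 ]
 [ 0.528 -0.298  0.06 ]
 [ 0.489 -0.13   0.06 ]] mean [ 0.6389 -0.1868  0.06  ] sides 0.178 0.267
(312, 197) [ 0.585 -0.194  0.082]
(301, 197) [ 0.586 -0.159  0.082]
(323, 197) [ 0.585 -0.229  0.082]
(365, 167) [ 0.691 -0.386  0.02 ]
(358, 203) [ 0.57  -0.356  0.02 ]
(379, 252) [ 0.408 -0.416  0.02 ]
(382, 203) [ 0.569 -0.435  0.02 ]
```

View pics/crop1.png

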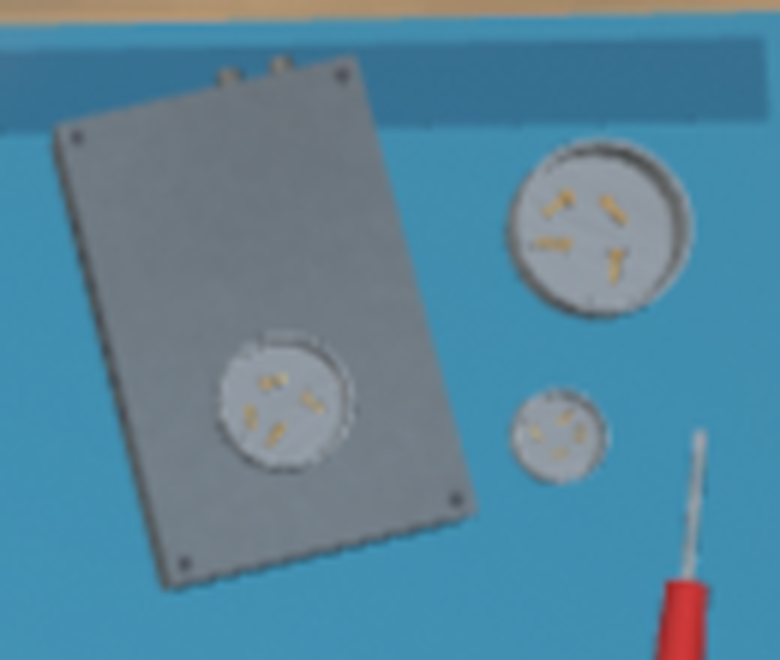

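The crop confirms the choice: the mid-sized dish sits on the right unit at crop (286,402), the large dish at (598,230) and the small one at (560,436) are both on the bench. Next I refine the unit pose from its top corners.

```bash
cat >> h.py <<'E'
def move(p):  # shift in tool axes (cm) to world point p
    from scipy.spatial.transform import Rotation as R
    o=ctrl.get_obs(); Rm=R.from_euler("xyz",o["eef_rot"]).as_matrix(); return (Rm.T@(np.array(p)-o["ee_pos"])*100).round(2)
E
python3 - <<'E'
from h import *
c=np.load("pics/top0.npy",allow_pickle=True).item()
px=lambda x,y:(265+(x+.5)/6-.5,130+(y+.5)/6-.5)
C=np.array([plane(c,*px(*q),.06) for q in((57,128),(352,60),(475,512),(167,585))])
print(C.round(3),C.mean(0).round(4),[np.linalg.norm(C[i]-C[i-1]).round(3) for i in range(4)])
S=np.array([plane(c,*px(*q),.06) for q in((77,138),(342,76),(456,499),(184,565))]); print("screws",S.mean(0).round(4),[np.linalg.norm(S[i]-S[i-1]).round(3) for i in range(4)])
d=C[0]+C[1]-C[2]-C[3]; yaw=np.arctan2(d[1],d[0]); ctr=(C.mean(0)+S.mean(0))/2; ax=np.array([np.cos(yaw),np.sin(yaw),0])
well=ctr-.045*ax; D=plane(c,*px(286,402),.08); print("yaw",yaw,"well",well.round(4),"dish",D.round(4), "dia",np.linalg.norm(plane(c,*px(219,402),.08)-plane(c,*px(353,402),.08)))
pd=D-.07*ax; pd[2]=.16; print(pd.round(3),move(pd))
E
```

```text
[[ 0.743 -0.079  0.06 ]
 [ 0.778 -0.242  0.06 ]
 [ 0.528 -0.297  0.06 ]
 [ 0.492 -0.131  0.06 ]] [ 0.6353 -0.1874  0.06  ] [np.float64(0.256), np.float64(0.167), np.float64(0.256), np.float64(0.17)]
screws [ 0.636  -0.1885  0.06  ] [np.float64(0.24), np.float64(0.15), np.float64(0.239), np.float64(0.151)]
yaw 0.21172604511183998 well [ 0.5917 -0.1974  0.06  ] dish [ 0.5869 -0.1955  0.08  ] dia 0.07111255632273482
[ 0.518 -0.21   0.16 ] [-22.42 -45.5    4.52]
```

>>> play_rows(
  steps=[
    [[-1.6,-3.2,0,0,0,0,0.35],[-3.2,-6.5,0,0,0,0,0.35],[-4.8,-9.7,0,0,0,0,0.35],[-6.4,-13,0,0,0,0,0.35],[-8,-16.2,0,0,0,0,0.35],[-9.6,-19.5,0,0,0,0,0.35],[-11.2,-22.7,0,0,0,0.01,0.35],[-12.8,-26,0,0,0,0.02,0.35],[-14.4,-29.2,0,0,0,0.024,0.35],[-16,-32.5,0,0,0,0.024,0.35],[-17.6,-35.7,0,0,0,0.024,0.35],[-19.2,-39,0,0,0,0.024,0.35],[-20.8,-42.2,0,0,0,0.024,0.35],[-22.4,-45.5,0,0,0,0.024,0.35],[-22.4,-45.5,2,0,0,0.024,0.35],[-22.4,-45.5,4.5,0,0,0.024,0.35],[-22.4,-45.5,4.5,0,0,0.024,0.35],[-22.4,-45.5,4.5,0,0,0.024,0.35]],
  ],
  force=10,
)

```text
time_s: 1.6
ee_pos: [0.518, -0.2102, 0.1596]
eef_rot: [3.14, 0.003, -1.359]
force: [0.6, 0.7, 1.2]
grip_width: 0.0331
```

Run:
```python
from h import *
o=ctrl.get_obs(); print({k:np.round(o[k],4) for k in("time_s","ee_pos","eef_rot","grip_width","force")})
c=cam("wrist"); np.save("pics/w1.npy",c,allow_pickle=True); im=c["frame"].copy(); 
print(proj(c,[.5917,-.1974,.06]),proj(c,[.5869,-.1955,.08]),c["fovy"]); cv2.imwrite("pics/w1.png",im)
```

```text
{'time_s': np.float64(1.6), 'ee_pos': array([ 0.518 , -0.2102,  0.1596]), 'eef_rot': array([ 3.1395e+00,  2.6000e-03, -1.3590e+00]), 'grip_width': np.float64(0.0331), 'force': array([0.5826, 0.7256, 1.22  ])}
(np.float64(255.48823676518526), np.float64(110.82337667390819)) (np.float64(252.09590115315785), np.float64(116.60354846510444)) 60.78141157968501
```

View pics/w1.png

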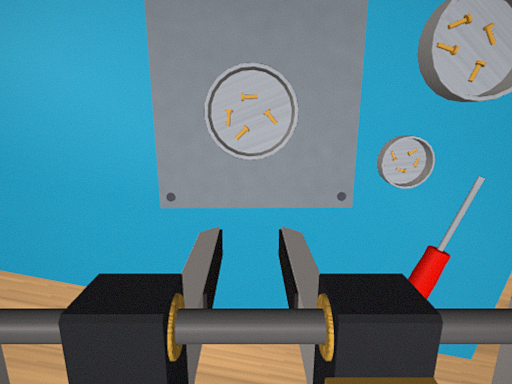

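Wrist view: the dish rim is centred at about (251,111), the near edge of the unit is at row 207, and its screws are at (171,197) and (342,197). The dish looks a few mm further out than the top view gave, so I check that and the well with this view.

Run:
```python
from h import *
c=np.load("pics/w1.npy",allow_pickle=True).item()
D=plane(c,251.5,111,.082); a,b=plane(c,171,197,.06),plane(c,342,197,.06); e=plane(c,256.5,207.5,.06)
print("dish",D.round(4),"dia",np.linalg.norm(plane(c,205,111,.082)-plane(c,298,111,.082)),"screws",a.round(4),b.round(4),np.linalg.norm(a-b))
ax=np.array([(a-b)[1],-(a-b)[0],0]); ax/=np.linalg.norm(ax); print("yaw",np.arctan2(ax[1],ax[0]))
print("well from screws",((a+b)/2+ax*(.12-.045)).round(4),"from edge",(e+ax*.085).round(4))
W=np.array([.5917,-.1974,0]);p=D-.05*ax;p[2]=.066
print(p, move([.518,-.2102,.066]))
```

```text
dish [ 0.5909 -0.1942  0.082 ] dia 0.07057757542592952 screws [ 0.5043 -0.1403  0.06  ] [ 0.536  -0.2876  0.06  ] 0.1506929028893399
yaw 0.21180872577501303
well from screws [ 0.5935 -0.1982  0.06  ] from edge [ 0.5939 -0.1982  0.06  ]
[ 0.54198762 -0.20468292  0.066     ] [-0.04  0.04  9.5 ]
```

>>> play_rows(
  steps=[
    [[0,0,3,0,0,0,0.35],[0,0,6,0,0,0,0.35],[0,0,8.5,0,0,0,0.35],[0,0,9.4,0,0,0,0.35],[0,-0.8,9.4,0,0,0,0.35],[0,-1.6,9.4,0,0,0,0.35],[0,-2.3,9.4,0,0,0,0.35],[0,-2.7,9.4,0,0,0,0.35],[0,-3.0,9.4,0,0,0,0.35],[0,-3.3,9.4,0,0,0,0.35],[0,-3.6,9.4,0,0,0,0.35],[0,-3.9,9.4,0,0,0,0.35],[0,-4.2,9.4,0,0,0,0.35],[0,-4.5,9.4,0,0,0,0.35],[0,-4.8,9.4,0,0,0,0.35],[0,-5.1,9.4,0,0,0,0.35],[0,-5.4,9.4,0,0,0,0.35]],
  ],
)

```text
time_s: 3.07
ee_pos: [0.5715, -0.1992, 0.067]
eef_rot: [3.142, 0.001, -1.359]
force: [-2.5, -0.4, 2.7]
grip_width: 0.0329
```

Run:
```python
from h import *
o=ctrl.get_obs(); print({k:np.round(o[k],4) for k in("time_s","ee_pos","eef_rot","grip_width","force")})
c=cam("wrist"); cv2.imwrite("pics/w2.png",c["frame"])
```

```text
{'time_s': np.float64(3.0667), 'ee_pos': array([ 0.5715, -0.1992,  0.067 ]), 'eef_rot': array([ 3.1415e+00,  1.0000e-03, -1.3594e+00]), 'grip_width': np.float64(0.0329), 'force': array([-2.4545, -0.3836,  2.6889])}
```

View pics/w2.png

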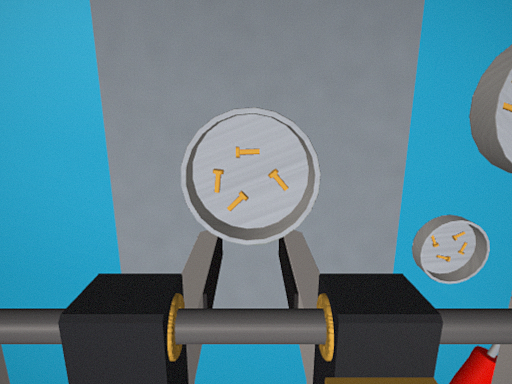

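The dish at (250,175) is nested evenly against both fingertips with a force of about 2.5 N, and it is sliding. I continue the push.

>>> play_rows(
  steps=[
    [[0,-0.3,0,0,0,0,0.35],[0,-0.6,0,0,0,0,0.35],[0,-0.9,0,0,0,0,0.35],[0,-1.2,0,0,0,0,0.35],[0,-1.5,0,0,0,0,0.35],[0,-1.8,0,0,0,0,0.35],[0,-2.1,0,0,0,0,0.35],[0,-2.4,0,0,0,0,0.35],[0,-2.7,0,0,0,0,0.35],[0,-3.0,0,0,0,0,0.35],[0,-3.3,0,0,0,0,0.35],[0,-3.6,0,0,0,0,0.35],[0,-3.9,0,0,0,0,0.35],[0,-4.2,0,0,0,0,0.35],[0,-4.5,0,0,0,0,0.35],[0,-4.8,0,0,0,0,0.35],[0,-5.1,0,0,0,0,0.35],[0,-5.4,0,0,0,0,0.35],[0,-5.7,0,0,0,0,0.35],[0,-5.9,0,0,0,0,0.35]],
  ],
)

```text
time_s: 4.78
ee_pos: [0.63, -0.1866, 0.0669]
eef_rot: [-3.141, 0.001, -1.359]
force: [-1.1, -0.0, -0.2]
grip_width: 0.0332
```

>>> play_rows(
  steps=[
    [[0,0.6,0,0,0,0,0.35],[0,2,0,0,0,0,0.35],[0,3.5,-1,0,0,0,0.2],[0,5.5,-4,0,0,0,0],[0,8,-7,0,0,0,0],[0,10,-8,0,0,0,0],[0,10,-8,0,0,0,0],[0,10,-8,0,0,0,0],[0,10,-8,0,0,0,0]],
  ],
)

```text
time_s: 5.53
ee_pos: [0.5324, -0.2075, 0.1463]
eef_rot: [-3.141, 0.001, -1.359]
force: [0.4, -0.1, -0.6]
grip_width: 0.0007
```

Run:
```python
from h import *
o=ctrl.get_obs(); print({k:np.round(o[k],4) for k in("time_s","ee_pos","eef_rot","grip_width","force")})
c=cam("wrist"); np.save("pics/w3.npy",c,allow_pickle=True); cv2.imwrite("pics/w3.png",c["frame"]); print(proj(c,[.593,-.198,.06]),proj(c,[.593,-.198,.04]))
```

```text
{'time_s': np.float64(5.5333), 'ee_pos': array([ 0.5324, -0.2075,  0.1463]), 'eef_rot': array([-3.1415e+00,  1.3000e-03, -1.3593e+00]), 'grip_width': np.float64(0.0007), 'force': array([ 0.4051, -0.1269, -0.6139])}
(np.float64(256.10436846191305), np.float64(128.54574135301954)) (np.float64(255.7077384883047), np.float64(127.37715089506335))
```

View pics/w3.png

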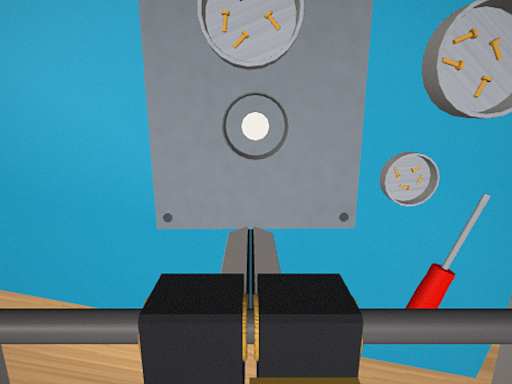

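The round well is uncovered at (255,126) with the white key in its middle, and the dish lies well clear behind it. I measure the key and the well from this view.

Run:
```python
from h import *
c=np.load("pics/w3.npy",allow_pickle=True).item(); im=c["frame"]
m=(im[80:170,200:310].min(2)>200).astype(np.uint8); M=cv2.moments(m,True); u,v=200+M["m10"]/M["m00"],80+M["m01"]/M["m00"]
K=plane(c,u,v,.04); print(u,v,M["m00"],"key",K.round(4),"well",plane(c,255,126,.06).round(4))
D=np.array([[u2,v2] for u2,v2 in((198,10),(303,10),(251,68))],float)
cen=plane(c,251,68,.082); print("dish near rim",cen.round(4),"dist to well",np.linalg.norm((cen-K)[:2])+.036)
print("to above key",move([K[0],K[1],.075]),move([K[0],K[1],.034]))
```

```text
254.9258620689655 125.63275862068966 580.0 key [ 0.5943 -0.197   0.04  ] well [ 0.5948 -0.1967  0.06  ]
dish near rim [ 0.6336 -0.1851  0.082 ] dist to well 0.07713297220827003
to above key [ 0.3  -6.27  7.09] [ 0.31 -6.27 11.19]
```

>>> play_rows(
  steps=[
    [[0.1,-2,0,0,0,0,0],[0.2,-4,0,0,0,0,0],[0.3,-5.6,1,0,0,0,0],[0.3,-6.3,3,0,0,0,0],[0.3,-6.3,5.5,0,0,0,0],[0.3,-6.3,7.1,0,0,0,0],[0.3,-6.3,7.1,0,0,0,0],[0.3,-6.3,8.1,0,0,0,0],[0.3,-6.3,9.1,0,0,0,0],[0.3,-6.3,9.9,0,0,0,0],[0.3,-6.3,10.4,0,0,0,0],[0.3,-6.3,10.7,0,0,0,0],[0.3,-6.3,10.9,0,0,0,0],[0.3,-6.3,11.0,0,0,0,0],[0.3,-6.3,11.1,0,0,0,0],[0.3,-6.3,11.2,0,0,0,0]],
  ],
)

```text
time_s: 6.92
ee_pos: [0.5946, -0.1969, 0.0343]
eef_rot: [3.141, 0.002, -1.359]
force: [-3.2, 2.1, 4.4]
grip_width: 0.0004
```

>>> play_rows(
  steps=[
    [[0,0,0.05,0,0,0,0],[0,0,0.1,0,0,0,0],[0,0,0.1,0,0,0,0],[0,0,0.1,0,0,0,0],[0,0,0.1,0,0,0,0],[0,0,0.1,0,0,0,0],[0,0,0.1,0,0,0,0],[0,0,0.1,0,0,0,0],[0,0,0.1,0,0,0,0],[0,0,0.1,0,0,0,0],[0,0,0.1,0,0,0,0],[0,0,0.1,0,0,0,0]],
  ],
)

```text
time_s: 7.92
ee_pos: [0.5947, -0.1969, 0.0342]
eef_rot: [-3.142, 0.001, -1.359]
force: [-5.7, 2.4, 9.7]
grip_width: 0.0003
```

>>> play_rows(
  steps=[
    [[0,0,-0.3,0,0,0,0],[0,0,-0.6,0,0,0,0],[0,0,-1,0,0,0,0],[0,0,-2,0,0,0,0],[0,0,-4,0,0,0,0],[0,0,-7,0,0,0,0],[0,2,-10,0,0,0,0],[0,5,-12,0,0,0,0],[0,7,-13,0,0,0,0],[0,7,-13,0,0,0,0],[0,7,-13,0,0,0,0]],
  ],
)

```text
time_s: 8.83
ee_pos: [0.5263, -0.2122, 0.1657]
eef_rot: [-3.14, -0.0, -1.36]
force: [0.2, 0.2, -0.3]
grip_width: 0.0002
```

Run:
```python
from h import *
o=ctrl.get_obs(); print({k:np.round(o[k],4) for k in("time_s","ee_pos","force")})
c=cam("wrist"); im=c["frame"]; t=cam("top"); t0=np.load("pics/top0.npy",allow_pickle=True).item()["frame"]
m=(im[60:200,200:310].min(2)>200).astype(np.uint8); m[:0]=0
n,l,s,ce=cv2.connectedComponentsWithStats(m); i=1+s[1:,4].argmax()
u,v=ce[i]+[200,60]; a=s[i,4]; f=192/np.tan(np.radians(c["fovy"])/2); h=c["world_to_cam"]@np.array([.5945,-.197,.04,1])
print("key px",u,v,a,"dia at z=.04 mm",2*np.sqrt(a/np.pi)*-h[2]/f*1000,plane(c,u,v,.04).round(4))
cv2.imwrite("pics/end.png",np.vstack([np.hstack([cv2.resize(x[120:275,90:410],(400,194)) for x in(t0,t["frame"])]),np.hstack([cv2.resize(im,(400,300)),cv2.resize(cam("side")["frame"],(400,300))])]))
```

```text
{'time_s': np.float64(8.8333), 'ee_pos': array([ 0.5263, -0.2122,  0.1657]), 'force': array([ 0.1609,  0.2125, -0.27  ])}
key px 250.71844660194176 117.1747572815534 515 dia at z=.04 mm 23.192692214863882 [ 0.5943 -0.197   0.04  ]
```

View pics/end.png

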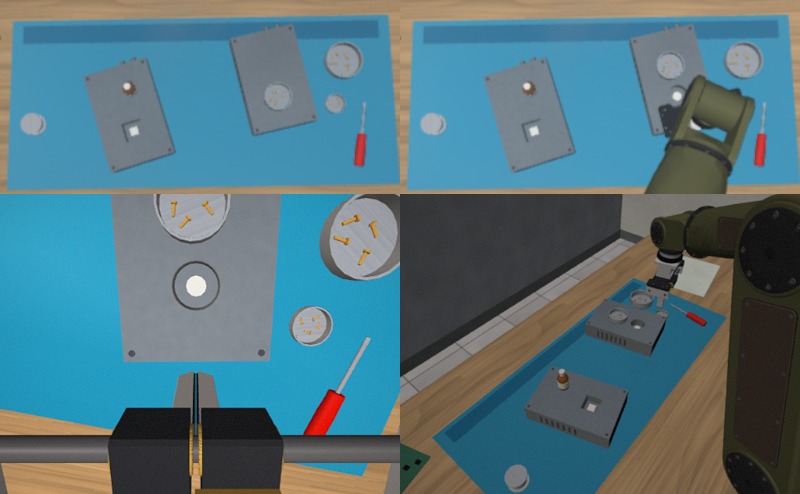

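The key is visible in the open well, at the same position as before the press when taken at its up height. The dish is flat and clear, the bystanders haven't moved, and the arm is touching nothing, so I hand in.

```bash
python3 -c "
from station import ctrl; print(ctrl.hand_in())"
```

```text
the job is handed in; nothing more can be done
None
```

I pushed the dish clear of the round well, pressed and released the reset key, and handed the job in after about 9 s of robot time. The hand-in gives no verdict.

- **Dish:** I pushed the middle-sized dish along the unit with the fingertips set 33 mm apart, without gripping it. The tool force read about 2.5 N partway through the push. It ended flat on the unit, about 77 mm from the well's centre.
- **Reset key:** I pressed it with the shut fingers until it stopped moving. The tip was then 5.8 mm below the key's unpressed height, with about 10 N of vertical force. I held it there for about 1 s and lifted off.
- **Last checks:** The key was in the same place as before the press. Its measured diameter was 23.2 mm, against 24 mm expected for a raised key, which fits it being up. That measurement tells up from down only weakly. By eye, the bottle, spool, screwdriver and the square-well unit were where they started. The arm was touching nothing, and the tool force was below 0.4 N.
- **Disagreements:** The top and wrist cameras differed by 2–4 mm on the dish and the well, and I used the wrist view. During the hold there was also a sideways force of about 6 N, which I did not explain but take to be friction on the key.

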